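# Check the extraction slide by touch, then sort the tagged casings

### The job

First feel by touch whether the ribbed slide switch of the dust extraction is on (it looks the same either way): push it gently towards the end with the green plate, so that it goes over to on if it was off and is left as it is if it was already on; never slide it to off and never force it. Only then sort the copper casings on the bench: set every green-tagged one flat, tag up, in a nest of its own in the white tray, and drop every red-tagged one into the wire basket, leaving the bottle, the jar and the screwdriver alone.

Things in the scene. Friction and masses are not known exactly. Their poses are not given: they have to be found in the camera images.
- green_plate: Round green plate, 36 mm across, 2 mm thick, fixed on one end cap of the dust extraction's grey slide-switch housing: the slide is ON when slid to this end. Origin at its underside, 56 mm above the bench, on the housing's centre line; its x and y tell nothing. A rib pushed towards here gives way against about 3 N if the slide was off, and is at once hard against its stop if on.
- red_plate: The like red plate on the other end cap, 185 mm from the green one; the slide is OFF when slid to this end. The housing (fixed, at any yaw, left or right of the casings) is 225 x 84 mm, its length along the line through both plates; end caps 40 mm long, 56 mm high, and between them 145 mm of black ribbed slide, floor 30 mm above the bench.
- slide_mid: Fixed point inside the housing, 10 mm above the bench, midway between the plates; its x and y axes tell nothing. Along the line of the plates, cross ribs stand 21 and 63 mm either side of it in BOTH positions: 10 mm thick, 56 mm wide, 22 mm high, 32 mm free between, so closed fingers fit if they close across the line. Throw 42 mm; a snap spring takes the slide over past the middle.
- tray: White pass tray, fixed to the bench, 80 (its x) x 238 (its y) x 14 mm high, with four nests in a row along y. Origin at the centre of its underside.
- nest0 (a point): Centre of the floor of nest 1 of 4 in the white tray, 5 mm above the bench; the nest is a recess 70 (tray x) x 53 mm (tray y), with walls 5 mm thick that rise 9 mm above its floor; axes as the tray's.
- nest1 (a point): Centre of the floor of nest 2 of 4 in the white tray, 5 mm above the bench; the nest is a recess 70 (tray x) x 53 mm (tray y), with walls 5 mm thick that rise 9 mm above its floor; axes as the tray's.
- nest2 (a point): Centre of the floor of nest 3 of 4 in the white tray, 5 mm above the bench; the nest is a recess 70 (tray x) x 53 mm (tray y), with walls 5 mm thick that rise 9 mm above its floor; axes as the tray's.
- nest3 (a point): Centre of the floor of nest 4 of 4 in the white tray, 5 mm above the bench; the nest is a recess 70 (tray x) x 53 mm (tray y), with walls 5 mm thick that rise 9 mm above its floor; axes as the tray's.
- basket: Wire basket for rejects, fixed to the bench, 180 (its x) x 150 (its y) x 62 mm high outside, walls 4 mm, floor 3 mm, open above. Origin at the centre of its underside.
- green1: Loose copper casing, a solid block 48 (its x) x 34 (its y) x 30 mm high with a brass band and a green tag 32 x 22 mm on its top face; 85 to 170 g; origin at the centre of its underside, z up through the tag. Passed: belongs in a nest. May be absent (None).
- green2: Loose copper casing, a solid block 48 (its x) x 34 (its y) x 30 mm high with a brass band and a green tag 32 x 22 mm on its top face; 85 to 170 g; origin at the centre of its underside, z up through the tag. Passed: belongs in a nest. May be absent (None).
- green3: Loose copper casing, a solid block 48 (its x) x 34 (its y) x 30 mm high with a brass band and a green tag 32 x 22 mm on its top face; 85 to 170 g; origin at the centre of its underside, z up through the tag. Passed: belongs in a nest. May be absent (None).
- green4: Loose copper casing, a solid block 48 (its x) x 34 (its y) x 30 mm high with a brass band and a green tag 32 x 22 mm on its top face; 85 to 170 g; origin at the centre of its underside, z up through the tag. Passed: belongs in a nest. May be absent (None).
- red1: Loose copper casing, a solid block 48 (its x) x 34 (its y) x 30 mm high with a brass band and a red tag 32 x 22 mm on its top face; 85 to 170 g; origin at the centre of its underside, z up through the tag. Rejected: belongs in the basket. May be absent (None).
- red2: Loose copper casing, a solid block 48 (its x) x 34 (its y) x 30 mm high with a brass band and a red tag 32 x 22 mm on its top face; 85 to 170 g; origin at the centre of its underside, z up through the tag. Rejected: belongs in the basket. May be absent (None).
- red3: Loose copper casing, a solid block 48 (its x) x 34 (its y) x 30 mm high with a brass band and a red tag 32 x 22 mm on its top face; 85 to 170 g; origin at the centre of its underside, z up through the tag. Rejected: belongs in the basket. May be absent (None).
- red4: Loose copper casing, a solid block 48 (its x) x 34 (its y) x 30 mm high with a brass band and a red tag 32 x 22 mm on its top face; 85 to 170 g; origin at the centre of its underside, z up through the tag. Rejected: belongs in the basket. May be absent (None).
- blue_bottle: Bystander: standing blue drinking bottle, 70 mm across, 190 mm high, origin at its underside.
- jar: Bystander: small jar, 60 mm across, 70 mm high, origin at its underside.
- screwdriver: Bystander: screwdriver with an orange handle lying on the bench, its length along its x.

How it is judged:
On the way, in this order (a step that is already met when the one before it is completed fails the run):
1. the ribbed slide is felt: the fingers press on one of its ribs ((contact force between the fingers and rib0 above 0.5 N or contact force between the fingers and rib1 above 0.5 N or contact force between the fingers and rib2 above 0.5 N or contact force between the fingers and rib3 above 0.5 N or contact force between the fingers and rib4 above 0.5 N)).
2. every casing is sorted: green-tagged in nests, red-tagged in the basket, with the slide on (horizontal distance between rib2 and green_plate below 0.0785 m and ((horizontal distance between green1 and nest0 below 0.016 m and z of green1 in the frame of nest0 below 0.006 m) or (horizontal distance between green1 and nest1 below 0.016 m and z of green1 in the frame of nest1 below 0.006 m) or (horizontal distance between green1 and nest2 below 0.016 m and z of green1 in the frame of nest2 below 0.006 m) or (horizontal distance between green1 and nest3 below 0.016 m and z of green1 in the frame of nest3 below 0.006 m)) and angle between each of green1, green2, green3, green4's own z axis and vertical below 0.12 rad and ((horizontal distance between green2 and nest0 below 0.016 m and z of green2 in the frame of nest0 below 0.006 m) or (horizontal distance between green2 and nest1 below 0.016 m and z of green2 in the frame of nest1 below 0.006 m) or (horizontal distance between green2 and nest2 below 0.016 m and z of green2 in the frame of nest2 below 0.006 m) or (horizontal distance between green2 and nest3 below 0.016 m and z of green2 in the frame of nest3 below 0.006 m)) and ((horizontal distance between green3 and nest0 below 0.016 m and z of green3 in the frame of nest0 below 0.006 m) or (horizontal distance between green3 and nest1 below 0.016 m and z of green3 in the frame of nest1 below 0.006 m) or (horizontal distance between green3 and nest2 below 0.016 m and z of green3 in the frame of nest2 below 0.006 m) or (horizontal distance between green3 and nest3 below 0.016 m and z of green3 in the frame of nest3 below 0.006 m)) and ((horizontal distance between green4 and nest0 below 0.016 m and z of green4 in the frame of nest0 below 0.006 m) or (horizontal distance between green4 and nest1 below 0.016 m and z of green4 in the frame of nest1 below 0.006 m) or (horizontal distance between green4 and nest2 below 0.016 m and z of green4 in the frame of nest2 below 0.006 m) or (horizontal distance between green4 and nest3 below 0.016 m and z of green4 in the frame of nest3 below 0.006 m)) and x of red1 in the frame of basket between -0.088 and 0.088 m and y of red1 in the frame of basket between -0.073 and 0.073 m and z of each of red1, red2, red3, red4 in the frame of basket below 0.055 m and x of red2 in the frame of basket between -0.088 and 0.088 m and y of red2 in the frame of basket between -0.073 and 0.073 m and x of red3 in the frame of basket between -0.088 and 0.088 m and y of red3 in the frame of basket between -0.073 and 0.073 m and x of red4 in the frame of basket between -0.088 and 0.088 m and y of red4 in the frame of basket between -0.073 and 0.073 m), for 0.2 s.
At the end, for the whole second after the job is handed in: Slide within 7 mm of its green (on) end; each green-tagged casing flat (0.12 rad), tag up, centre within 16 mm of a nest's centre and underside within 6 mm of its floor, one to a nest; each red-tagged casing in the basket below its rim; all at rest (all of step 2 and linear speed of each of green1, green2, green3, green4, red1, red2, red3, red4 below 0.03 m/s); the robot touches nothing.
It fails at once if the slide, on at the start, is pushed to off (horizontal distance between rib2 and green_plate above 0.1065 m and distance of rib2 from where it was at the start of the episode above 0.025 m).
It fails at once if the slide is forced (more than 35 N) (contact force between the fingers and rib0 above 35 N or contact force between the fingers and rib1 above 35 N or contact force between the fingers and rib2 above 35 N or contact force between the fingers and rib3 above 35 N or contact force between the fingers and rib4 above 35 N).
It fails at once if a casing is carried off (more than 8 cm) while the slide is still off (horizontal distance between rib2 and green_plate above 0.1065 m and distance of any of green1, green2, green3, green4, red1, red2, red3, red4 from where it was at the start of the episode above 0.08 m).
It fails at once if the bottle, jar or screwdriver is disturbed (moved more than 3 cm) (distance of any of blue_bottle, jar, screwdriver from where it was at the start of the episode above 0.03 m).
Of green1, green2, green3, green4 only 3 to 4 are there at a start; the rules pass over those that are not, and their reading is None.
Of red1, red2, red3, red4 only 3 to 4 are there at a start; the rules pass over those that are not, and their reading is None.
At some moment in a run one of green1, green2, green3, green4, red1, red2, red3, red4 may be knocked a few centimetres aside while the robot is not near it.
Once in a run the grip may slacken for a moment while it holds something.
It also fails if it takes over 210 s, if anything falls off the work surface, if the arm or the gripper's body presses on something with over 40 N, if the wrist force passes 120 N, or if a joint passes its speed limit or range.

### The arm

A 6-joint arm with a two-finger parallel gripper is mounted at the origin on the work surface. World frame = base frame: x ahead of the robot, y to its left, z up, the work surface at z = 0. Lengths are in m, angles in rad, forces in N, time in s.
With the tool pointing down it reaches from about 0.275 to 0.725 m from the base axis. Payload 5.6 kg.
Tool frame: the origin (TCP) lies midway between the tips of the shut fingers; the grasp point (between the pads) lies 19 mm behind it; z points along the fingers, y is the line along which they close (so a half turn about z gives the same grasp; the last joint's range is limited). The gripper opens to 85 mm and grips with 20 to 120 N. Pads are 22 mm wide; open, the fingers measure 114 mm over their backs; the gripper's body (76 mm by 85 mm) begins 54 mm behind the grasp point. The pads swing forward as they close: fully open they stand 13 mm farther back than shut.
Start: joints at [-0.816, 0.255, 0.108, 0, -1.424, -0.285], TCP at [0.249, -0.49, 0.231] pointing down, gripper open.
Joint ranges: [-2.95, 2.95], [-1.21, 1.97], [-1.09, 1.5], [-2.87, 1.71], [-2.94, -0.07], [-3.05, 3.05]. Speed limits (rad/s): [2.57, 2.57, 3.14, 3.14, 3.14, 3.14].

### API

Orientations are given as a unit quaternion [x, y, z, w].
In Python, from station import arm gives the robot as it stands. Calls block until the motion is done:
- arm.move_pose(position, orientation): joint-space move of the TCP to a pose.
- arm.line_to(position, rot=None, speed=0.15): straight line of the TCP; rot=None keeps the orientation; speed is the mean speed in m/s.
- arm.move_j(angles): joint-space move.
- arm.grip(opening): finger opening in m; the grip force is fixed at half the most; returns when the fingers have stopped.
- arm.dwell(seconds).
- arm.solve_ik(position, orientation): joint angles nearest the present ones, or None.
- arm.camera(name): name is "scene" or "top" or "wrist"; returns a dict with "frame" (384x512x3 uint8, blue, green, red), "z_map" (384x512 float32, m along the optical axis (not along the pixel's ray), 0 where there is no reading), "fx", "fy", "cx", "cy" (pixels), "dist_coeffs" ([k1, k2, p1, p2, k3] as OpenCV has them; the pictures are not rectified), "origin" and "orientation" of the camera in the world. Camera axes: x right, y down, z forward; pixel columns grow to the right and rows downward; lengths in m; the calibration is good to about 2 mm. A picture is of the moment at which its call begins.
A pose or a line that the arm cannot do raises arm.MotionError and nothing moves.
- arm.job_done(): hands the job in; it is judged then, once.
Trained networks look in the newest picture that a camera, given by its name, has taken for a name from the list of things; names that differ only in an ending like _2 or _b are one class to them, and where a whole thing is asked for, a point or a joint stands for the part that bears it (a point fixed in the world has none). Each returns a list of dicts, best first, with "score" (0 to 1); they miss things now and then, are a little off and sometimes report something else, mostly with a low value. They report only what shows in the picture. A call takes as long as a camera call.
- arm.search_frame(query, camera): "point" ([column, row] as shares, 0 to 1, of the picture: columns of its width, rows of its height, amid what is visible of it).
- arm.mark_of(query, camera): "point" ([column, row] as shares, 0 to 1, of the picture: columns of its width, rows of its height: a listed point, or the origin of a listed thing).
Readings, each from a call of its own:
- arm.read_time(): time.
- arm.read_joints(): joint angles.
- arm.read_joint_velocities(): joint speeds.
- arm.read_tau(): joint torques, N m.
- arm.read_tool_pos(): TCP position.
- arm.read_tool_rot(): TCP orientation.
- arm.read_ft_force(): force on the tool from outside, world axes, zero at the start.
- arm.read_moment(): the same for the moment, N m.
- arm.read_finger_gap(): finger opening in m.
- arm.read_grip_force(): force on a finger pad.
Only numpy, scipy, OpenCV 4.12 (cv2) and the standard library are available. Lean on these libraries where they do the work, as an engineer would, in place of code of your own. Each camera call takes 0.05 s, during which the arm holds its last target. There are 200 camera calls.

## Working session

There is one attempt and no reset: what is moved stays moved. The work goes in short steps, each a Python script; the robot and the scene stay as the last script left them, time stands still between calls to the robot, and variables do not carry over. Pictures are saved under pics/ and viewed, at most 14 in all, crops included, and the job is handed in when it is done.

```bash
ls; mkdir -p pics
python3 - <<'E'
from station import arm
import cv2,numpy as np
for n in ("scene","top"):
    c=arm.camera(n); cv2.imwrite(f"pics/{n}0.png",c["frame"]); print(n,c["fx"],c["fy"],c["cx"],c["cy"],c["dist_coeffs"],c["origin"],c["orientation"])
    z=c["z_map"]; print((z>0).mean(), z[z>0].min(), z.max())
    for q in ("green_plate","red_plate","slide_mid","tray","nest0","basket","green1","red1","blue_bottle","jar","screwdriver"):
        print(q,[(round(d["score"],2),np.round(np.array(d["point"])*[512,384]).tolist()) for d in arm.mark_of(q,n)])
print(arm.read_time(),arm.read_ft_force(),arm.read_tool_rot())
E
```

```text
pics
station.py
scene 418.65446504948545 418.65446504948545 250.5056352476603 193.59519489215222 [0.00701232 0.         0.         0.         0.        ] [ 1.11715583 -0.15239022  0.99801698] [ 0.75591338  0.59447126 -0.16443511 -0.21945381]
0.9958394368489584 0.658715 2.9242465
green_plate []
red_plate []
slide_mid [(0.55, [128.0, 217.0])]
tray [(0.91, [256.0, 244.0])]
nest0 [(0.94, [287.0, 228.0]), (0.81, [246.0, 244.0]), (0.8, [227.0, 253.0]), (0.63, [269.0, 236.0])]
basket []
green1 [(0.81, [197.0, 218.0]), (0.79, [300.0, 195.0]), (0.59, [225.0, 171.0]), (0.55, [253.0, 167.0]), (0.41, [226.0, 250.0])]
red1 [(0.77, [234.0, 205.0]), (0.65, [292.0, 165.0]), (0.5, [270.0, 198.0])]
blue_bottle [(0.56, [381.0, 221.0]), (0.54, [276.0, 281.0])]
jar [(0.73, [149.0, 261.0]), (0.16, [249.0, 244.0])]
screwdriver [(0.71, [271.0, 276.0])]
top 405.2072173731158 405.2072173731158 259.6043621765094 190.6582634107363 [-0.09244201  0.          0.          0.          0.        ] [ 0.47637026 -0.01105411  1.1479254 ] [-0.70486439  0.70828174 -0.03205278  0.02181256]
0.9960784912109375 0.47165337 1.9877796
green_plate [(0.49, [370.0, 186.0])]
red_plate [(0.53, [235.0, 197.0]), (0.44, [383.0, 254.0])]
slide_mid []
tray [(0.8, [250.0, 154.0]), (0.7, [268.0, 235.0])]
nest0 [(0.96, [220.0, 158.0]), (0.83, [261.0, 152.0]), (0.68, [241.0, 155.0]), (0.61, [281.0, 152.0])]
basket [(0.75, [125.0, 241.0])]
green1 [(0.68, [235.0, 236.0]), (0.57, [198.0, 195.0]), (0.5, [272.0, 236.0]), (0.47, [306.0, 193.0])]
red1 [(0.63, [196.0, 233.0]), (0.6, [270.0, 199.0]), (0.54, [385.0, 257.0]), (0.52, [231.0, 196.0])]
blue_bottle [(0.95, [133.0, 146.0]), (0.56, [221.0, 155.0]), (0.39, [267.0, 198.0])]
jar [(0.57, [353.0, 161.0]), (0.53, [196.0, 195.0])]
screwdriver [(0.56, [249.0, 119.0])]
1.2 [-0.71824043 -0.16524564  0.30073083] [-2.32730413e-01  9.72541287e-01  1.82707705e-05 -1.73072326e-05]
```

View pics/top0.png

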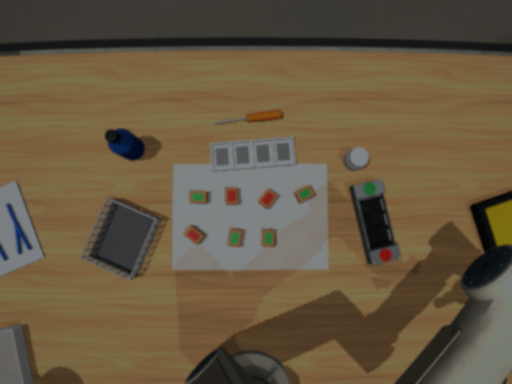

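View pics/scene0.png

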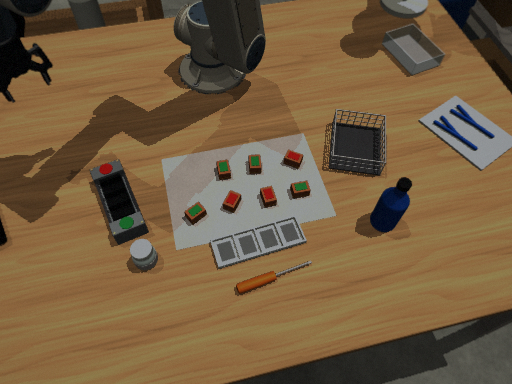

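The top picture shows 7 casings on the white mat: green at (199,197), (305,194), (236,237), (269,237) and red at (233,196), (269,198), (194,234). The tray is at (254,153), the basket at (123,238), and the housing runs from its green plate (370,188) to its red plate (385,255). The jar (357,158) stands near the green end. The bottle is at (125,145) and the screwdriver at (250,118). The scene picture agrees.

```bash
cat > h.py <<'E'
from station import arm
import cv2,numpy as np
from scipy.spatial.transform import Rotation as R
def cam(n):
    c=arm.camera(n); c["K"]=np.array([[c["fx"],0,c["cx"]],[0,c["fy"],c["cy"]],[0,0,1.]]); c["R"]=R.from_quat(c["orientation"]).as_matrix(); c["o"]=np.array(c["origin"]); return c
def rays(c,px):
    u=cv2.undistortPoints(np.asarray(px,np.float64).reshape(-1,1,2),c["K"],np.array(c["dist_coeffs"],float))[:,0]
    return np.c_[u,np.ones(len(u))]@c["R"].T
def atz(c,px,z):
    d=rays(c,px); return c["o"]+d*((z-c["o"][2])/d[:,2])[:,None]
def bydepth(c,px):
    d=rays(c,px); p=np.round(np.asarray(px).reshape(-1,2)).astype(int)
    z=[np.median(c["z_map"][max(0,v-1):v+2,max(0,u-1):u+2]) for u,v in p]
    return c["o"]+d*np.array(z)[:,None]
def tri(c1,p1,c2,p2):
    d1,d2=[d/np.linalg.norm(d) for d in (rays(c1,p1)[0],rays(c2,p2)[0])]
    s=np.linalg.lstsq(np.c_[d1,-d2],c2["o"]-c1["o"],rcond=None)[0]
    a,b=c1["o"]+s[0]*d1,c2["o"]+s[1]*d2
    return (a+b)/2,np.linalg.norm(a-b)
def blobs(c,col,amin=15,smin=130,vmin=60):
    h=cv2.cvtColor(c["frame"],cv2.COLOR_BGR2HSV); H,S,V=h[...,0].astype(int),h[...,1],h[...,2]
    m=((H>45)&(H<85) if col=="green" else (H<5)|(H>174))&(S>smin)&(V>vmin)
    n,l,st,ce=cv2.connectedComponentsWithStats(m.astype(np.uint8))
    return [dict(px=ce[i],area=st[i,4],pts=np.argwhere(l==i)[:,::-1].astype(float)) for i in range(1,n) if st[i,4]>=amin]
def down(yaw): # tool z down, tool y (closing) at angle yaw+90deg in world; tool x at yaw
    return (R.from_euler("z",yaw)*R.from_euler("x",np.pi)).as_quat()
def rect(c,b,z): # metric centre, yaw of long side, sizes of blob outline at height z
    w=atz(c,b["pts"],z)[:,:2]; (cx,cy),(w1,h1),a=cv2.minAreaRect((w*1000).astype(np.float32))
    if w1<h1: a+=90; w1,h1=h1,w1
    return np.array([cx,cy])/1000,np.radians((a+90)%180-90),(w1,h1)
E
python3 - <<'E'
from h import *
np.set_printoptions(precision=3,suppress=True)
t=cam("top"); s=cam("scene")
for col in ("green","red"):
    S=blobs(s,col,smin=150)
    for b in blobs(t,col,smin=150):
        w=bydepth(t,b["px"])[0]
        best=min(((np.linalg.norm(bydepth(s,q["px"])[0]-w),q) for q in S),key=lambda x:x[0])
        p,e=tri(t,b["px"],s,best[1]["px"]); r=rect(t,b,w[2])
        print(col,b["px"],b["area"],"depth",w,"scene",bydepth(s,best[1]["px"])[0],"tri",p,round(e,4),r[1],r[2])
for n,c in (("top",t),("scene",s)):
    for q in ("tray","nest0","basket","green_plate","slide_mid","jar","blue_bottle"):
        L=arm.mark_of(q,n)
        for d in L: print(n,q,round(d["score"],2),bydepth(c,np.array(d["point"])*[512,384])[0], atz(c,np.array(d["point"])*[512,384],{"nest0":.005,"slide_mid":.01,"green_plate":.056}.get(q,0))[0])
w=cam("wrist"); cv2.imwrite("pics/w0.png",w["frame"]); print(w["o"],w["R"],w["fx"])
print(arm.read_tool_pos(),R.from_quat(arm.read_tool_rot()).as_matrix())
E
```

```text
green [369.419 188.384] 86 depth [ 0.564 -0.327  0.058] scene [ 0.563 -0.328  0.057] tri [ 0.564 -0.327  0.059] 0.0008 -0.025784059883874666 (27.439462661743164, 24.99971580505371)
green [304.725 193.275] 40 depth [ 0.554 -0.153  0.029] scene [ 0.552 -0.153  0.03 ] tri [ 0.554 -0.153  0.032] 0.0012 -1.1144477283327923 (22.53521156311035, 12.406717300415039)
green [197.964 196.393] 28 depth [0.546 0.143 0.03 ] scene [0.545 0.142 0.029] tri [0.546 0.142 0.032] 0.001 1.5666778813271436 (19.46820068359375, 8.304774284362793)
green [234.548 237.613] 31 depth [0.433 0.042 0.032] scene [0.431 0.041 0.029] tri [0.433 0.041 0.032] 0.0016 -0.0021443773097318025 (19.13318634033203, 8.224099159240723)
green [268. 238.] 41 depth [ 0.431 -0.05   0.03 ] scene [ 0.429 -0.051  0.029] tri [ 0.431 -0.051  0.031] 0.0017 -0.006259227510013234 (21.91155433654785, 11.002779006958008)
red [231.138 195.477] 65 depth [0.549 0.051 0.029] scene [0.547 0.049 0.029] tri [0.548 0.05  0.032] 0.0023 -0.0007091997982881011 (24.982135772705078, 16.598989486694336)
red [267.523 198.092] 65 depth [ 0.541 -0.049  0.03 ] 
[... 1186 characters left out ...]
e nest0 0.85 [ 0.673 -0.097  0.004] [ 0.673 -0.097  0.005]
scene nest0 0.78 [ 0.672 -0.041  0.003] [ 0.672 -0.042  0.005]
scene nest0 0.75 [0.667 0.022 0.003] [0.668 0.021 0.005]
scene nest0 0.69 [0.655 0.068 0.003] [0.656 0.067 0.005]
scene basket 0.69 [0.421 0.357 0.001] [0.421 0.357 0.   ]
scene green_plate 0.71 [ 0.561 -0.329  0.058] [ 0.56  -0.33   0.056]
scene slide_mid 0.2 [ 0.674 -0.295  0.064] [ 0.649 -0.304  0.01 ]
scene jar 0.93 [ 0.674 -0.295  0.057] [ 0.647 -0.303  0.   ]
[ 0.191 -0.521  0.375] [[-0.452  0.861  0.232]
 [ 0.892  0.436  0.117]
 [-0.     0.26  -0.966]] 323.16681166966697
[ 0.249 -0.49   0.231] [[-0.892 -0.453 -0.   ]
 [-0.453  0.892  0.   ]
 [ 0.     0.    -1.   ]]
```

Heights and the plate spacing (0.184 m) match the text. Next I look at the housing from the wrist.

```bash
cat >> h.py <<'E'
def goto(p,yaw,sym=True):
    """joint move to pose, tool down; picks the half turn with the smaller wrist swing"""
    q0=np.array(arm.read_joints()); best=None
    for y in ((yaw,yaw+np.pi) if sym else (yaw,)):
        q=arm.solve_ik(list(p),list(down(y)))
        if q is not None:
            k=np.abs(np.array(q)-q0).max()
            if best is None or k<best[0]: best=(k,q,y)
    arm.move_j(best[1]); return best[2]
E
python3 - <<'E'
from h import *
np.set_printoptions(precision=3,suppress=True,linewidth=200)
g=np.array([.564,-.327]);r=np.array([.384,-.367]);m=(g+r)/2;u=(g-r)/np.linalg.norm(g-r);a=np.arctan2(u[1],u[0])
y=goto([*(m),.25],a); print(y,arm.read_joints())
arm.grip(0.0); print("gap",arm.read_finger_gap(),arm.read_ft_force())
c=cam("wrist"); cv2.imwrite("pics/w1.png",c["frame"])
P={}
for col in ("green","red"):
    for b in sorted(blobs(c,col,150),key=lambda b:-b["area"])[:2]:
        w=bydepth(c,b["px"])[0]; print(col,b["px"],b["area"],w,atz(c,b["px"],.058)[0])
# height profile along line
pix=np.array([[x,v] for v in range(0,384,2) for x in range(0,512,2)],float); W=bydepth(c,pix)
d=W[:,:2]-m; s=d@u; n=d@np.array([-u[1],u[0]])
k=(abs(n)<.02)&(abs(s)<.13)
for x in np.arange(-.12,.12,.005):
    q=k&(abs(s-x)<.0025); print(round(x+0,3),np.round(np.median(W[q,2]),3) if q.any() else None,end="; ")
k2=(abs(s)<.1)&(W[:,2]>.045)&(abs(n)<.1); print("\nn range",np.percentile(n[k2],[1,99]))
E
```

```text
3.360261599463735 [-0.367  0.326  0.253  0.    -1.498 -0.985]
gap 0.00012909281905594533 [-0.275  0.439  0.388]
green [401.649 263.814] 231 [ 0.555 -0.153  0.032] [ 0.544 -0.168  0.058]
red [261.644  76.95 ] 1069 [ 0.382 -0.368  0.059] [ 0.382 -0.368  0.058]
red [484.615 268.724] 410 [ 0.539 -0.051  0.032] [ 0.529 -0.073  0.058]
-0.12 0.002; -0.115 None; -0.11 0.057; -0.105 0.059; -0.1 0.059; -0.095 0.059; -0.09 0.059; -0.085 0.059; -0.08 0.059; -0.075 0.056; -0.07 0.042; -0.065 0.053; -0.06 0.043; -0.055 0.031; -0.05 0.031; -0.045 0.031; -0.04 0.031; -0.035 0.031; -0.03 0.031; -0.025 0.052; -0.02 0.346; -0.015 0.331; -0.01 0.306; -0.005 0.278; 0.0 0.289; 0.005 0.293; 0.01 0.288; 0.015 0.043; 0.02 0.053; 0.025 0.053; 0.03 0.031; 0.035 0.031; 0.04 0.031; 0.045 0.031; 0.05 0.031; 0.055 0.036; 0.06 0.053; 0.065 0.053; 0.07 0.047; 0.075 0.057; 0.08 0.058; 0.085 None; 0.09 None; 0.095 None; 0.1 None; 0.105 None; 0.11 None; 0.115 None; 
n range [-0.054  0.052]
```

View pics/w1.png

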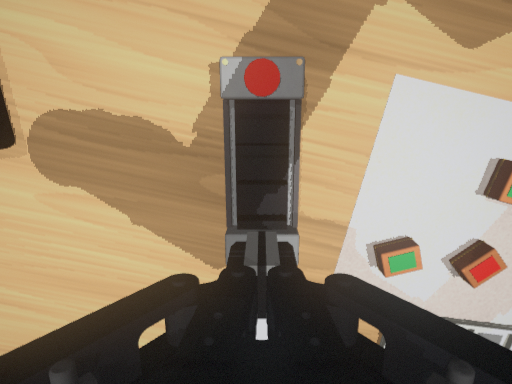

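The wrist picture shows the red plate at (262,77) and the ribbed slide below it. The height profile puts the ribs at about ±21 and ±63 mm, the floor at 31 mm and the rib tops at 53 mm, as described. I'll enter the gap at −42 mm and push gently towards green.

Run:
```python
from h import *
np.set_printoptions(precision=2,suppress=True,linewidth=200)
g=np.array([.564,-.327]);r=np.array([.383,-.3675]);m=(g+r)/2;u=(g-r)/np.linalg.norm(g-r)
P=lambda s,z:[*(m+u*s),z]
f=lambda: np.mean([arm.read_ft_force() for _ in range(4)],0)
rot=list(down(np.arctan2(u[1],u[0])+np.pi))
arm.move_pose(P(-.042,.12),rot); arm.line_to(P(-.042,.065),speed=.1); arm.dwell(.3); f0=f(); print(f0)
ok=True
for z in (.055,.05,.045,.042,.039):
    arm.line_to(P(-.042,z),speed=.03); d=f()-f0
    if abs(d[2])>4 or np.linalg.norm(d)>6: print("blocked",z,d); ok=False; break
s=-.042; log=[]
while ok and s<.013:
    s+=.0007; arm.line_to(P(s,.039),speed=.012)
    F=-((f()-f0)[:2]@u); a=(np.array(arm.read_tool_pos())[:2]-m)@u; log.append((s*1000,a*1000,F))
    if F>7: print("stop"); break
print(np.array(log)); print(arm.read_time())
```

```text
[-0.04 -0.75  0.2 ]
stop
[[-41.3  -41.19  -1.08]
 [-40.6  -40.55  -0.73]
 [-39.9  -39.85   0.15]
 [-39.2  -39.14   0.97]
 [-38.5  -38.46  -0.19]
 [-37.8  -37.91   0.83]
 [-37.1  -37.71   2.38]
 [-36.4  -36.53   2.43]
 [-35.7  -35.64   2.12]
 [-35.   -34.94   3.12]
 [-34.3  -34.25   3.64]
 [-33.6  -33.54   2.64]
 [-32.9  -32.83   1.88]
 [-32.2  -32.15   1.87]
 [-31.5  -31.44   2.08]
 [-30.8  -30.72   1.65]
 [-30.1  -30.03   1.97]
 [-29.4  -29.33   1.04]
 [-28.7  -28.64   1.39]
 [-28.   -27.92   2.66]
 [-27.3  -27.23   1.85]
 [-26.6  -26.53   1.13]
 [-25.9  -25.81   1.44]
 [-25.2  -25.13   0.58]
 [-24.5  -24.42   1.23]
 [-23.8  -23.71   0.87]
 [-23.1  -22.97   0.47]
 [-22.4  -22.29   0.02]
 [-21.7  -21.57   1.01]
 [-21.   -20.85   0.27]
 [-20.3  -20.15   0.38]
 [-19.6  -19.45   0.04]
 [-18.9  -18.76  -0.1 ]
 [-18.2  -18.09   0.74]
 [-17.5  -17.39  -0.88]
 [-16.8  -16.73   0.85]
 [-16.1  -15.53  -2.21]
 [-15.4  -15.16  -1.81]
 [-14.7  -14.57  -2.11]
 [-14.   -13.85  -2.65]
 [-13.3  -13.19  -2.36]
 [-12.6  -12.46  -2.93]
 [-11.9  -11.78  -2.25]
 [-11.2  -11.08  -1.72]
 [-10.5  -10.37  -2.85]
 [ -9.8   -9.67  -2.58]
 [ -9.1   -8.99  -3.64]
 [ -8.4   -8.28  -2.86]
 [ -7.7   -7.59  -3.92]
 [ -7.    -6.9   -3.45]
 [ -6.3   -6.2   -2.94]
 [ -5.6   -5.91  -1.51]
 [ -4.9   -5.76  -0.76]
 [ -4.2   -4.38  -0.24]
 [ -3.5   -3.46  -0.77]
 [ -2.8   -2.77  -0.2 ]
 [ -2.1   -2.06   0.81]
 [ -1.4   -1.35  -0.33]
 [ -0.7   -0.65  -0.81]
 [ -0.     0.04   0.08]
 [  0.7    0.74  -0.35]
 [  1.4    1.45  -0.52]
 [  2.1    2.16  -0.27]
 [  2.8    2.86   0.11]
 [  3.5    3.52  -0.74]
 [  4.2    4.15   0.89]
 [  4.9    4.17   3.77]
 [  5.6    4.18   5.58]
 [  6.3    4.23   7.89]]
24.3833
```

The slide was off. It gave way at about 3 N, snapped over past the middle, and now stands hard against its on stop after 47 mm of finger travel. I'll back off, then measure the casings and tray from two wrist places.

Run:
```python
from h import *
np.set_printoptions(precision=3,suppress=True,linewidth=200)
p=np.array(arm.read_tool_pos()); u=np.array([.976,.219,0])
arm.line_to(list(p-u*.0055),speed=.05); q=p-u*.0055; q[2]=.2; arm.line_to(list(q),speed=.2); arm.grip(.056)
V=[]
for i,xy in enumerate(((.5,-.04),(.5,.06))):
    goto([*xy,.25],np.pi); c=cam("wrist"); cv2.imwrite(f"pics/m{i}.png",c["frame"]); V.append(c)
for col in ("green","red"):
    B=[blobs(c,col,100,130) for c in V]
    for b in B[0]:
        w=bydepth(V[0],b["px"])[0]
        if not B[1]: continue
        d,b2=min(((np.linalg.norm(bydepth(V[1],x["px"])[0]-w),x) for x in B[1]),key=lambda t:t[0])
        if d<.02:
            t,e=tri(V[0],b["px"],V[1],b2["px"]); print(col,b["px"],b["area"],w,"tri",t,round(e,4),[rect(V[k],x,.0305) for k,x in ((0,b),(1,b2))])
        else: print(col,"single",b["px"],b["area"],w)
for i,xy in enumerate(((.665,-.04),(.665,.02))):
    goto([*xy,.22],np.pi); c=cam("wrist"); cv2.imwrite(f"pics/t{i}.png",c["frame"])
    for d in arm.mark_of("nest0","wrist"): print(round(d["score"],2),atz(c,np.array(d["point"])*[512,384],.005)[0],bydepth(c,np.array(d["point"])*[512,384])[0])
print(arm.read_time())
a=[cv2.imread(f"pics/{n}.png") for n in ("m0","m1","t0","t1")]
cv2.imwrite("pics/grid.png",cv2.resize(np.vstack([np.hstack(a[:2]),np.hstack(a[2:])]),(800,600)))
```

```text
red [442.221 111.278] 587 [0.439 0.155 0.031] tri [0.439 0.155 0.032] 0.0001 [(array([0.439, 0.156]), np.float64(0.9117594979043917), (31.775413513183594, 21.338638305664062)), (array([0.439, 0.155]), np.float64(0.9112599554629202), (31.314186096191406, 21.318561553955078))]
red [253.815 199.71 ] 486 [ 0.538 -0.05   0.032] tri [ 0.538 -0.05   0.031] 0.0001 [(array([ 0.539, -0.05 ]), np.float64(-0.6654543813273233), (31.78028106689453, 21.75667953491211)), (array([ 0.539, -0.05 ]), np.float64(-0.6631612664707106), (32.253448486328125, 22.0849666595459))]
red [339.536 206.13 ] 468 [0.546 0.05  0.032] tri [0.546 0.05  0.032] 0.0 [(array([0.547, 0.05 ]), np.float64(0.01582364391168036), (31.01752281188965, 21.826745986938477)), (array([0.547, 0.05 ]), np.float64(0.06435854179172174), (31.314001083374023, 21.70060920715332))]
0.97 [ 0.676 -0.094  0.005] [ 0.676 -0.094  0.006]
0.89 [0.664 0.019 0.005] [0.664 0.019 0.005]
0.76 [ 0.668 -0.037  0.005] [ 0.667 -0.037  0.006]
0.7 [0.664 0.081 0.005] [0.664 0.08  0.007]
0.94 [ 0.67  -0.034  0.005] [ 0.67  -0.034  0.007]
0.9 [0.66  0.079 0.005] [0.66  0.079 0.007]
0.83 [0.664 0.017 0.005] [0.664 0.017 0.006]
0.65 [ 0.674 -0.093  0.005] [ 0.674 -0.093  0.006]
29.3333
```

View pics/grid.png

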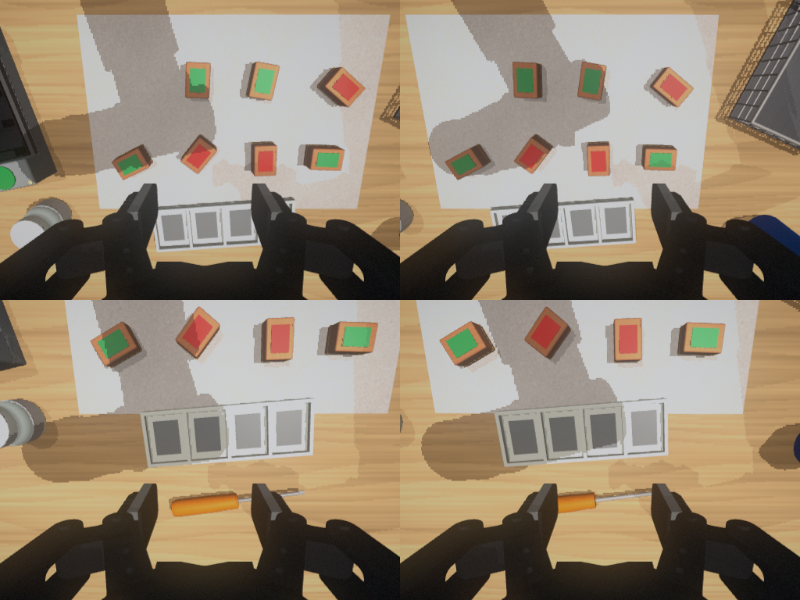

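The grid shows all 7 casings at rest in two rows. In the lower pictures the white tray has its four empty nests in a row and the orange screwdriver lies behind it. The triangulated tag heights are 31–32 mm. Next come the tray and basket fits and a first green pick.

```bash
cat >> h.py <<'E'
TC=np.array([.668,-.008]); TPSI=.075
def nest(i): return TC+R.from_euler("z",TPSI).as_matrix()[:2,1]*(i-1.5)*.058
BC=np.array([.424,.352]); BPSI=-.43
def bask(o): return BC+R.from_euler("z",BPSI).as_matrix()[:2,0]*o
def find(col,near,rad=.07,h=.25,yaw=np.pi):
    goto([near[0],near[1],h],yaw,False); c=cam("wrist"); out=[]
    for sm in ((90,70,130) if col=="green" else (130,110,150)):
        for b in blobs(c,col,150,sm,40):
            w=bydepth(c,b["px"])[0]; xy,a,sz=rect(c,b,.0305); d=np.linalg.norm(xy-near)
            if d<rad and .022<w[2]<.04 and 27<sz[0]<36 and 18<sz[1]<26: out.append((d,xy,a,sz,w[2]))
        if out: break
    return min(out,key=lambda t:t[0]) if out else None
ZG=.007
def pick(col,near):
    r=find(col,near)
    if r is None: print("not found",col,near); return False
    d,xy,a,sz,z=r; print(col,xy.round(4),"yaw",round(a,3),np.round(sz,1),"z",round(float(z),4),"moved",round(d,3))
    arm.grip(.056); goto([*xy,.09],a); arm.line_to([*xy,.04],speed=.2)
    f0=np.array(arm.read_ft_force()); arm.line_to([*xy,ZG],speed=.08)
    print(" dFz",(np.array(arm.read_ft_force())-f0).round(1)); arm.grip(0.)
    arm.line_to([*xy,.12],speed=.2); return held()
def held():
    g=arm.read_finger_gap(); F=arm.read_grip_force(); print(" gap",round(g,4),"F",round(F,1)); return g>.028
def place_nest(i):
    xy=nest(i); goto([*xy,.10],TPSI)
    if not held(): return False
    arm.line_to([*xy,.035],speed=.15); f0=arm.read_ft_force()[2]
    for z in (.020,.016,.014,.0125):
        arm.line_to([*xy,z],speed=.05); f=arm.read_ft_force()[2]-f0
        if f>5: break
    print(" placed z",z,"dFz",round(f,1)); arm.grip(.046); arm.line_to([*xy,.12],speed=.2); return True
def place_basket(o):
    xy=bask(o); goto([*xy,.14],BPSI)
    if not held(): return False
    arm.line_to([*xy,.03],speed=.15); arm.grip(.05); arm.line_to([*xy,.14],speed=.2); return True
E
python3 - <<'E'
from h import *
np.set_printoptions(precision=3,suppress=True)
t=cam("top"); g=t["frame"].max(2); m=np.zeros(g.shape,np.uint8); m[190:290,75:175]=(g[190:290,75:175]<95)
n,l,st,ce=cv2.connectedComponentsWithStats(cv2.morphologyEx(m,cv2.MORPH_OPEN,np.ones((3,3))))
i=1+st[1:,4].argmax(); px=np.argwhere(l==i)[:,::-1].astype(float); print("basket",st[i],rect(t,dict(pts=px),.003))
print([(round(d["score"],2),atz(t,np.array(d["point"])*[512,384],0)[0]) for d in arm.mark_of("basket","top")], [nest(i) for i in range(4)])
ok=pick("green",np.array([.431,-.051]))
print(ok and place_nest(0), arm.read_time())
E
```

```text
basket [  89  191   40   95 1529] (array([0.423, 0.417]), np.float64(0.21997083096722658), (274.44866943359375, 97.94473266601562))
[(0.6, array([0.423, 0.362, 0.   ]))] [array([ 0.675, -0.095]), array([ 0.67 , -0.037]), array([0.666, 0.021]), array([0.661, 0.079])]
green [ 0.429 -0.051] yaw -0.008 [30.9 20.5] z 0.0318 moved 0.002
 dFz [ 0.4 -0.1 -0.4]
 gap 0.0327 F 59.2
 gap 0.033 F 59.2
 placed z 0.0125 dFz 4.2
True 37.1
```

Run:
```python
from h import *
np.set_printoptions(precision=3,suppress=True)
r=find("green",nest(0)); print(r, nest(0)); cv2.imwrite("pics/n0.png",0*cam("wrist")["frame"]) if 0 else None
c=cam("wrist"); A=c["frame"]
ok=pick("green",np.array([.433,.041]))
print(ok and place_nest(1), arm.read_time())
goto([.42,.34,.25],np.pi,False); c=cam("wrist"); B=c["frame"]
for d in arm.mark_of("basket","wrist"): print(round(d["score"],2),atz(c,np.array(d["point"])*[512,384],.0)[0])
# rim from depth
px=np.array([[x,v] for v in range(0,300,2) for x in range(0,512,2)],float); W=bydepth(c,px)
k=(W[:,2]>.05)&(W[:,2]<.07)&(np.linalg.norm(W[:,:2]-BC,axis=1)<.15)
print(k.sum(),cv2.minAreaRect((W[k,:2]*1000).astype(np.float32)))
cv2.imwrite("pics/nb.png",np.vstack([A,B])[:, :]); cv2.imwrite("pics/nb.png",cv2.resize(np.hstack([A,B]),(800,300)))
```

```text
(np.float64(0.0011803388442164265), array([ 0.676, -0.095]), np.float64(0.04591556035405615), (31.2752742767334, 21.753976821899414), np.float64(0.036666589840982644)) [ 0.675 -0.095]
green [0.431 0.041] yaw -0.171 [31.5 21.4] z 0.0324 moved 0.002
 dFz [ 0.1  0.4 -0.1]
 gap 0.0329 F 59.6
 gap 0.0325 F 59.6
 placed z 0.0125 dFz 2.6
True 45.6083
0.71 [0.433 0.353 0.   ]
615 ((430.8267517089844, 355.75225830078125), (150.8306121826172, 180.11212158203125), 66.74749755859375)
```

View pics/nb.png

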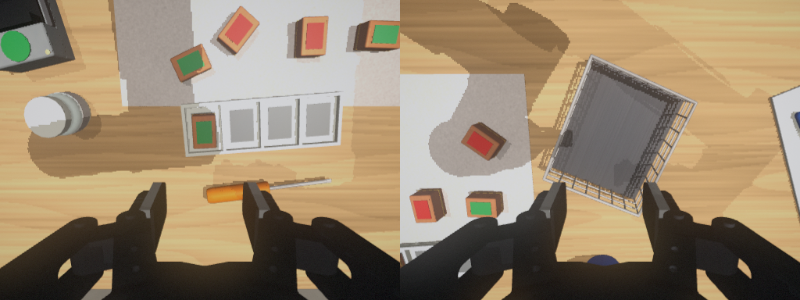

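The left picture shows the first green casing seated in the nest at (204,131). Its tag stands at 36.7 mm, which is the nest floor plus the casing. In the right picture the empty basket's rim fits 151 x 180 mm, centred at (0.431, 0.356). I'll continue with the rest.

```bash
sed -i 's/^BC=.*/BC=np.array([.431,.356]); BPSI=-.406/' h.py
python3 - <<'E'
from h import *
J=[("red",(.439,.155),-.05),("red",(.547,.05),.0),("red",(.539,-.05),.05),("green",(.546,.142),3),("green",(.554,-.153),2)]
for col,p,k in J:
    ok=False
    for _ in range(2):
        if pick(col,np.array(p)) and (place_nest(k) if col=="green" else place_basket(k)): ok=True; break
        arm.line_to([*arm.read_tool_pos()[:2],.2],speed=.2)
    print(col,k,ok,round(arm.read_time(),1))
    if not ok: break
if ok: goto([.45,.1,.3],np.pi,False)
t=cam("top"); s=cam("scene"); cv2.imwrite("pics/t9.png",t["frame"]); cv2.imwrite("pics/s9.png",s["frame"])
E
```

```text
red [0.439 0.155] yaw 0.909 [31.9 21.6] z 0.0316 moved 0.0
 dFz [-0.1 -0.1 -1.3]
 gap 0.0328 F 59.6
 gap 0.0326 F 59.6
red -0.05 True 54.6
red [0.5462 0.05  ] yaw 0.008 [31.1 21.5] z 0.0318 moved 0.001
 dFz [-0.6  0.8  0.1]
 gap 0.0327 F 59.7
 gap 0.0325 F 59.8
red 0.0 True 62.5
red [ 0.5389 -0.05  ] yaw -0.669 [32.1 22. ] z 0.032 moved 0.0
 dFz [-1.8 -0.3 -0.3]
 gap 0.0328 F 60.0
 gap 0.0328 F 59.9
red 0.05 True 70.4
green [0.5446 0.1431] yaw 1.559 [30.7 20.6] z 0.0321 moved 0.002
 dFz [-0.6  0.2 -0. ]
 gap 0.0326 F 60.1
 gap 0.0329 F 60.0
 placed z 0.0125 dFz 1.7
green 3 True 78.9
green [ 0.5805 -0.1133] yaw -1.147 [30.5 21.1] z 0.032 moved 0.048
 dFz [-0.6 -0.4  0.3]
 gap 0.0331 F 60.9
 gap 0.0327 F 60.9
 placed z 0.0125 dFz 3.4
green 2 True 87.2
```

View pics/s9.png

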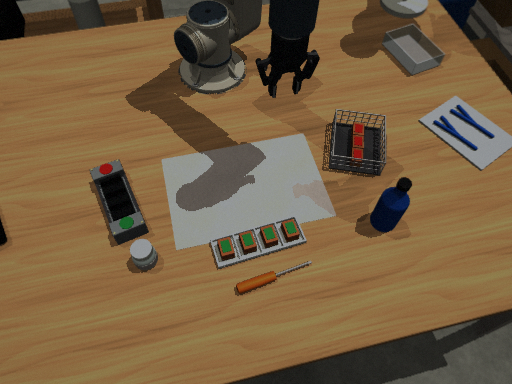

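The scene picture shows four green-tagged casings in the tray (from (226,247) to (291,229)) and three red-tagged ones in the basket (around (358,142)). The mat is clear and the bystanders haven't moved. I'll do one numeric check, then hand in.

Run:
```python
from h import *
ok=True
goto([.64,-.008,.25],np.pi,False); c=cam("wrist")
for b in blobs(c,"green",150,80,40):
    w=bydepth(c,b["px"])[0]; xy,a,sz=rect(c,b,.0355)
    d=[np.linalg.norm(xy-nest(i)) for i in range(4)]
    if min(d)<.05: print(np.argmin(d),round(min(d),4),np.round(w,4),round(a,3),np.round(sz,1)); ok&=min(d)<.01 and w[2]<.040
goto([.45,.1,.3],np.pi,False); arm.dwell(.5)
print(ok,arm.read_time(),np.abs(arm.read_joint_velocities()).max())
if ok: print(arm.job_done())
```

```text
3 0.0013 [0.6624 0.0783 0.0367] 0.067 [31.5 20.7]
2 0.0006 [0.665  0.0202 0.0369] 0.072 [31.5 21.5]
1 0.0008 [ 0.6694 -0.0376  0.0366] 0.074 [31.4 21.4]
0 0.0009 [ 0.6738 -0.0952  0.0371] 0.047 [31.  21.6]
True 90.75 0.0047595505047127555
the job is handed in; nothing more can be done
None
```

The job is handed in, at about 91 s: the slide was found off and pushed gently over to on, then all four green-tagged casings went flat into their own nests and all three red-tagged ones into the basket, with the bottle, jar and screwdriver left alone.

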